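Draw a plug gauge to its red ring and hold it

TASK

Swing the yellow catch on the gauge stand right round off the collar of the plug gauge, then draw the gauge partway out along its slanting bore, until the red ring on its barrel stands in view above the block while the blue ring stays hidden in the bore. Pull gently and in line with the bore, so that the gauge does not jam and the stand stays where it is, and leave the small parts around it alone. Finish still holding the gauge there: do not let go.

Things in the scene. Friction and masses are not known exactly. Their poses are not given: they have to be found in the camera images.
- stand: Gauge stand, loose, about 2.7 kg: dark steel base plate 130x110 mm on rubber feet, on it an aluminium block with a slanted top face 64x94 mm. Origin: centre of the base's underside; x to the stand's back, y to its left, z up. Its front (the low side of the slope) faces the robot's side, within about 0.7 rad.
- bore_mouth (a point): Centre of the bore's mouth in the stand's slanted face, about 77 mm above the bench. z: out along the bore, 20 degrees from vertical, leaning to the stand's front; x: in the face, up the slope to the back; y: level, to the stand's left. Bore 17 mm wide, 56 mm deep, square to the face.
- plug: Plug gauge, loose, about 0.12 kg. Origin: centre of the underside of its steel collar (28 mm wide, 6 mm thick), which at first rests on the bore's mouth; z up along its axis. Below it the barrel, 16 mm wide, 50 mm long, with a red ring 14 to 18 mm and a blue ring 34 to 38 mm below the origin: so draw it out 18 to 34 mm, best 26. It slides freely when pulled in line; pulled crooked it jams.
- plug_handle (a point): Centre of the gauge's black round handle, 40 mm above the collar's underside; z up along the gauge's axis. The handle is 18 mm in diameter, 45 mm long (22 mm either way along the axis); between it and the collar is a thinner neck, 12 mm in diameter and 11 mm long.
- catch (a joint): Yellow swing catch: 0 = square across the gauge, its fork over the collar and blocking it; grows as its red pin swings to the stand's back (away from the robot); end stop 1.6 rad. Starts between 0 and 0.15, is clear of the collar from 0.8 rad, stays where it is left; about 1 N at the pin moves it.
- catch_pin (a point): Middle of the upright red pin on the catch's end, 10 to 13 mm in diameter, standing 11 to 39 mm above the slanted face. The catch turns about an axis parallel to the bore, 34 mm to its right (y = -34 mm from bore_mouth); the pin is 74 mm from that axis, so at 0 it is 40 mm left of the bore.
- relay_mid (a point): Centre of a loose black relay cube, 22x28x24 mm, beside the stand: leave alone.
- capacitor_mid (a point): Centre of a loose black upright capacitor, 18 mm across and 32 mm tall, beside the stand: leave alone.
- dish_mid (a point): Centre of a small loose metal dish, 44 mm across and 16 mm high, beside the stand: leave alone.
Mind the look-alikes: they are no part of the job. Of the things that look like the stand, the larger one is meant.

How it is judged:
By the outcome, as a careful person would: the job done as asked, in the order asked, and still so for the second after the job is handed in, while the arm keeps its last pose, push and grip.
It also fails if it takes over 48 s, if anything falls off the work surface, if the arm or the gripper's body presses on something with over 40 N, if the wrist force passes 120 N, or if a joint passes its speed limit or range.

ROBOT

A 6-joint arm with a two-finger parallel gripper is mounted at the origin on a cart in front of the work surface, level with it; the furniture and walls round the work are solid. World frame = base frame: x ahead of the robot, y to its left, z up, the work surface at z = 0. Lengths are in m, angles in degrees, forces in N, time in s.
With the tool pointing down it reaches from about 0.375 to 0.9 m from the base axis. Payload 3.1 kg.
Tool frame: the origin (TCP) lies at the very end of the fingers, on their centre line; the grasp point (between the pads) lies 19 mm behind it (grasp_offset is the distance from the TCP to the grasp point, in m); z points along the fingers, y is the direction in which the jaws open and shut (so a half turn about z gives the same grasp; the last joint's range is limited). The gripper opens to 87 mm and grips with 3 to 60 N. Pads are 19 mm wide; open, the fingers measure 117 mm over their backs; the gripper's body (75 mm by 190 mm) begins 51 mm behind the grasp point.
Start: joints at [-84.998, 30.224, 82.088, -0, 67.689, -10.227], TCP at [0.164, -0.603, 0.223] pointing down, gripper open.
Joint ranges: [-176.69, 176.69], [-43.24, 126.21], [12.49, 139.97], [-82, 262], [0, 151.66], [-163.58, 163.58]. Speed limits (degrees/s): [159.86, 159.86, 180, 180, 180, 180].

INTERFACE

Orientations are given as a 3x3 rotation matrix whose columns are the frame's x, y, z axes.
In Python, from rig import * gives the robot as it stands. The module is installed in compiled form; this text tells all that it offers.
- The arm moves only by the tool play_rows, never from a script. Its argument "plan" is a list that holds one entry, the list of rows, each a list of 7 numbers: the shift along the world's x, y, z each as a share of 5 cm, from -1 to 1, then the turn, a rotation vector about the world's x, y, z each as a share of pi rad, from -1 to 1, then the gripper's target within -1 to 1 (fully open at 1, half-way at 0, shut at -1). A call has 1 to 12 rows; each row shifts and turns the commanded pose from where the row before left it; what a row does not reach is not made up. A row lasts 1/10 s, in which the tool goes at most 50 mm and 8.59 degrees, less where a joint would pass 70% of its speed; a pose out of reach is approached as far as the arm can. A call with a number of a shift or a turn outside -1 to 1 is refused whole. A call with a gripper value outside its range is refused whole. The fingers move at their own pace and stop on an object; the grip force is fixed at half the most. Time passes only in rows, so rows that do not move let the fingers close. It gives the time, the measured TCP pose, the force and the opening at its end, in the units of the state.
- read_state(): the state, without advancing time (a new reading comes with each control period).
- capture(name): name is "scene" or "side" or "wrist"; returns the picture (400x640x3 uint8, red, green, blue); there is no depth.
- camera_params(name): a dict with "intrinsics" (3x3 intrinsics, pixels), "R" (3x3) and "t" (3): a world point X has camera coordinates R X + t; the wrist camera has in their place "mount" (4x4, takes a point from camera to tool coordinates, whose origin is the TCP and whose axes are the flange's). Camera axes: x right, y down, z forward; pixel columns grow to the right and rows downward; lengths in m; the calibration is good to about 2 mm. A picture is of the moment at which its call begins: read the wrist's pose just before it. camera_params takes no time and is no camera call.
- hand_in(): hands the job in, once; it reports no verdict.
The state is a dict: "time_s": time; "joint_positions": joint angles; "qvel": joint speeds; "tau": joint torques, N m; "position": TCP position; "tcp_rot": TCP orientation; "force": force on the tool from outside, world axes, zero at the start; "moment": the same for the moment, N m; "opening": opening from 0.0 (shut) to 1.0 (fully open).
Only numpy, scipy, OpenCV 4.12 (cv2) and the standard library are available. Lean on these libraries where they do the work, as an engineer would, in place of code of your own. Each camera call takes 0.05 s, during which the arm holds its last target. There are 200 camera calls.

## Working session

There is one attempt and no reset: what is moved stays moved. The work goes in short steps, Python scripts to look and compute and a tool call to move; the robot and the scene stay as the last step left them, time stands still between calls to the robot, and variables do not carry over. Pictures are saved under pics/ and viewed, about 8 in all and at most 12, crops included, and the job is handed in when it is done.

Besides the shell and the picture viewer there is one more tool, called after ">>>" as name(argument=value, ...), one argument or row to a line, values as JSON. play_rows: Moves the arm, as the interface text tells. Its arguments: {"type":"object","properties":{"plan":{"type":"array"}},"required":["plan"]}

```bash
mkdir -p pics; python3 - <<'E'
from rig import *
import cv2,numpy as np
for n in("scene","side"):
    im=capture(n); cv2.imwrite(f"pics/{n}0.png",im[:,:,::-1]); p=camera_params(n); R=np.array(p["R"]);print(n,np.round(p["intrinsics"],1).tolist(),np.round(-R.T@np.array(p["t"]),3),np.round(R,3).tolist())
print(camera_params("wrist")); print(read_state())
E
```

```text
scene [[446.9, 0.0, 317.0], [0.0, 446.9, 202.8], [0.0, 0.0, 1.0]] [ 0.12  -0.855  0.655] [[0.826, -0.564, -0.013], [-0.376, -0.533, -0.758], [0.42, 0.631, -0.652]]
side [[418.2, 0.0, 318.4], [0.0, 418.2, 200.1], [0.0, 0.0, 1.0]] [0.452 0.379 0.564] [[-0.998, -0.055, -0.019], [-0.016, 0.579, -0.815], [0.055, -0.814, -0.578]]
{'intrinsics': array([[289.34277035,   0.        , 314.54822754],
       [  0.        , 289.34277035, 197.37177898],
       [  0.        ,   0.        ,   1.        ]]), 'mount': array([[-6.84482343e-04, -9.56831958e-01, -2.90640904e-01,
         7.95385221e-02],
       [ 9.99999624e-01, -4.99955011e-04, -7.09153977e-04,
        -2.00709080e-04],
       [ 5.33233812e-04, -2.90641280e-01,  9.56831940e-01,
        -1.61476640e-01],
       [ 0.00000000e+00,  0.00000000e+00,  0.00000000e+00,
         1.00000000e+00]])}
{'time_s': 0.1, 'joint_positions': array([-8.49981380e+01,  3.02729300e+01,  8.21500227e+01,  6.77569021e-04,
        6.76896447e+01, -1.02270958e+01]), 'qvel': array([-0.02561582, -0.14381828, -0.25556149, -0.07425506,  0.0308019 ,
        0.03232774]), 'tau': array([-1.58983285e-04, -4.40985882e+01, -1.77151269e+01,  6.35245023e-02,
        5.33403398e-02, -4.46572426e-05]), 'position': array([ 0.16414766, -0.6023667 ,  0.22167167]), 'tcp_rot': array([[ 9.64885070e-01,  2.62672375e-01, -1.60442783e-04],
       [ 2.62672178e-01, -9.64883149e-01,  1.95866530e-03],
       [ 3.59678729e-04, -1.93203076e-03, -9.99998069e-01]]), 'force': array([-0.00911231,  0.1304987 ,  0.43937111]), 'moment': array([-0.01211643, -0.00627323, -0.02482756]), 'opening': 1.0003327496358658}
```

View pics/scene0.png

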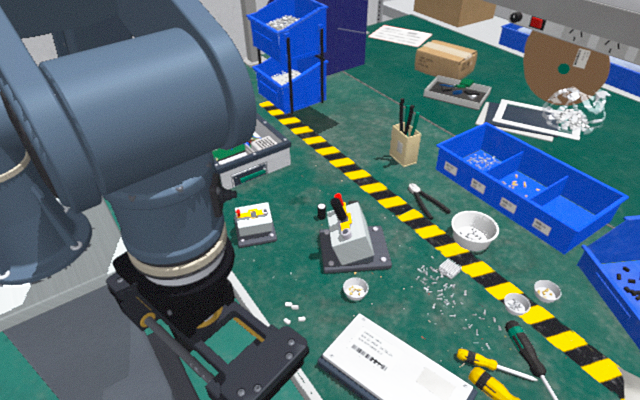

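View pics/side0.png

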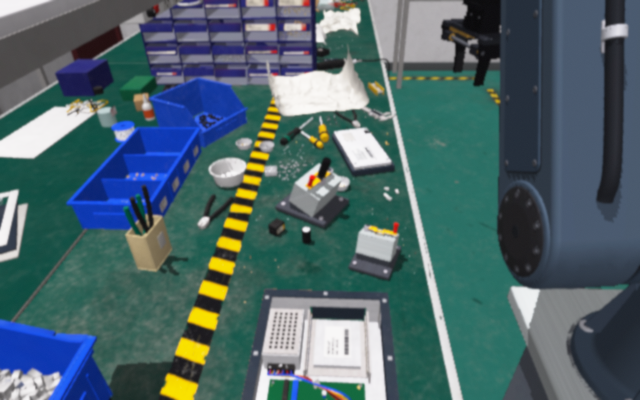

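The larger stand is at scene (352,240) and side (315,197), with a black handle. The smaller look-alike, with no black handle, is at scene (255,222) and side (377,250). I'll confirm with one enlarged crop.

```bash
python3 - <<'E'
import cv2,numpy as np
a=cv2.imread("pics/scene0.png")[180:280,300:400]; b=cv2.imread("pics/side0.png")[145:245,265:365]
f=lambda i:cv2.resize(i,(400,400),interpolation=cv2.INTER_CUBIC)
cv2.imwrite("pics/crop1.png",np.hstack([f(a),f(b)]))
E
```

```text
(no output)
```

View pics/crop1.png

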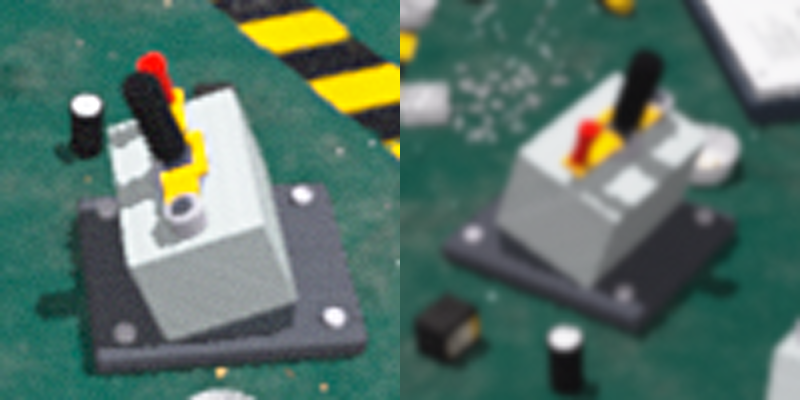

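```bash
cat > h.py <<'E'
from rig import *
import cv2,numpy as np
np.set_printoptions(precision=4,suppress=True)
def ray(n,px,st=None):
    p=camera_params(n);K=np.array(p["intrinsics"]);d=np.linalg.solve(K,[px[0],px[1],1.])
    if n=="wrist":
        M=np.array(p["mount"]);Rt=np.array(st["tcp_rot"]);o=Rt@M[:3,3]+np.array(st["position"]);d=Rt@M[:3,:3]@d
    else:
        R=np.array(p["R"]);o=-R.T@np.array(p["t"]);d=R.T@d
    return o,d/np.linalg.norm(d)
def plane(r,z): return r[0]+r[1]*(z-r[0][2])/r[1][2]
def tri(rs):
    A=sum(np.eye(3)-np.outer(d,d) for o,d in rs);b=sum((np.eye(3)-np.outer(d,d))@o for o,d in rs)
    x=np.linalg.solve(A,b);return x,max(np.linalg.norm((np.eye(3)-np.outer(d,d))@(x-o)) for o,d in rs)
E
python3 - <<'E'
from h import *
S=lambda x,y:ray("scene",(300+x/4-.4,180+y/4-.4)); D=lambda x,y:ray("side",(265+(x-400)/4-.4,145+y/4-.4))
for n,a,b in [("htop",(137,82),(650,60)),("hbot",(170,155),(628,130)),("ptop",(152,58),(588,125)),("pbot",(160,95),(582,158))]:
    print(n,*tri([S(*a),D(*b)]))
for a in [(105,208),(302,195),(335,317),(125,332)]: print("scr S",plane(S(*a),.018))
for a in [(472,233),(704,215),(624,292)]: print("scr D",plane(D(*a),.018))
print("cap",plane(S(87,103),.032),plane(D(565,335),.032));print("relay",plane(D(448,315),.018))
print("dish",plane(ray("scene",(355,290)),.012))
E
```

```text
htop [ 0.4832 -0.3653  0.1362] 0.00017577080707714847
hbot [ 0.4963 -0.3728  0.0896] 0.0008221442508655892
ptop [ 0.5136 -0.3356  0.1153] 8.225404673033384e-06
pbot [ 0.5171 -0.3387  0.0931] 0.0005225343071419514
scr S [ 0.4944 -0.3243  0.018 ]
scr S [ 0.5822 -0.3744  0.018 ]
scr S [ 0.5413 -0.4475  0.018 ]
scr S [ 0.454  -0.3979  0.018 ]
scr D [ 0.5843 -0.3755  0.018 ]
scr D [ 0.4547 -0.3967  0.018 ]
scr D [ 0.4964 -0.3242  0.018 ]
cap [ 0.5241 -0.2656  0.032 ] [ 0.5231 -0.2701  0.032 ]
relay [ 0.5877 -0.3018  0.018 ]
dish [ 0.4546 -0.4715  0.012 ]
```

The handle leans along (-0.868, 0.497) at 18°, the mouth comes out at 77 mm, and the pin agrees with the catch being at about 0. All of this matches the given sizes, with the stand's yaw about -29.7°. Next I'll plan the approach, with the tool aligned to the bore and the jaws along the up-slope direction.

```bash
cat >> h.py <<'E'
from scipy.spatial.transform import Rotation as Ro
def frame(yaw=-29.7,tilt=20):
    c,s=np.cos(np.radians(yaw)),np.sin(np.radians(yaw));t=np.radians(tilt)
    z=np.array([-c*np.sin(t),-s*np.sin(t),np.cos(t)]);y=np.array([-s,c,0]);return np.cross(y,z),y,z
X,Y,Z=frame(); M=np.array([.5018,-.3759,.0775]); RT=np.column_stack([Y,X,-Z])
def P(a,b,c): return M+(a*X+b*Y+c*Z)/1000
def loc(p): return 1000*np.array([(np.array(p)-M)@v for v in (X,Y,Z)])
def go(*f):
    s=read_state();p=P(*f);d=(p-s["position"])/.05
    r=Ro.from_matrix(RT@np.array(s["tcp_rot"]).T).as_rotvec()/np.pi
    print("to",p,"units",d,"n",np.linalg.norm(d),"rot",r,"n",np.linalg.norm(r)/.0477)
def st():
    s=read_state();print(round(s["time_s"],2),"loc",loc(s["position"]),"F",s["force"],"open",s["opening"],"roterr",np.degrees(Ro.from_matrix(RT@np.array(s["tcp_rot"]).T).as_rotvec()))
E
python3 - <<'E'
from h import *
print(X,Y,Z);go(-35,40,110)
E
```

```text
[ 0.8162 -0.4656  0.342 ] [0.4955 0.8686 0.    ] [-0.2971  0.1695  0.9397]
to [ 0.4604 -0.3062  0.1689] units [ 5.9244  5.9229 -1.0555] n 8.443607123255271 rot [-0.0907 -0.0701  0.2477] n 5.722894849186303
```

>>> play_rows(
  plan=[
    [[0.49, 0.49, -0.05, -0.0076, -0.0058, 0.0206, -1], [0.49, 0.49, -0.05, -0.0076, -0.0058, 0.0206, -1], [0.49, 0.49, -0.05, -0.0076, -0.0058, 0.0206, -1], [0.49, 0.49, -0.05, -0.0076, -0.0058, 0.0206, -1], [0.49, 0.49, -0.05, -0.0076, -0.0058, 0.0206, -1], [0.49, 0.49, -0.05, -0.0076, -0.0058, 0.0206, -1], [0.49, 0.49, -0.05, -0.0076, -0.0058, 0.0206, -1], [0.49, 0.49, -0.05, -0.0076, -0.0058, 0.0206, -1], [0.49, 0.49, -0.05, -0.0076, -0.0058, 0.0206, -1], [0.49, 0.49, -0.05, -0.0076, -0.0058, 0.0206, -1], [0.49, 0.49, -0.05, -0.0076, -0.0058, 0.0206, -1], [0.49, 0.49, -0.05, -0.0076, -0.0058, 0.0206, -1]],
  ],
)

```text
time_s: 1.3
position: [0.4588, -0.3077, 0.1922]
tcp_rot: [[0.495, 0.816, 0.298], [0.869, -0.464, -0.173], [-0.002, 0.345, -0.939]]
force: [0.3, 0.3, 0.7]
opening: 0.028
```

```bash
python3 - <<'E'
from h import *
st();go(-35,40,75)
s=read_state();im=capture("wrist");cv2.imwrite("pics/w1.png",im[:,:,::-1])
import pickle;pickle.dump(s,open("s1.pkl","wb"))
E
```

```text
1.3 loc [-27.6004  37.9733 132.1536] F [0.3112 0.3003 0.6722] open 0.028071656995186326 roterr [ 0.1979  0.0648 -0.0257]
to [ 0.4708 -0.3122  0.136 ] units [ 0.2389 -0.0896 -1.1248] n 1.1533253072014902 rot [ 0.0011  0.0004 -0.0001] n 0.024433975184489438
```

View pics/w1.png

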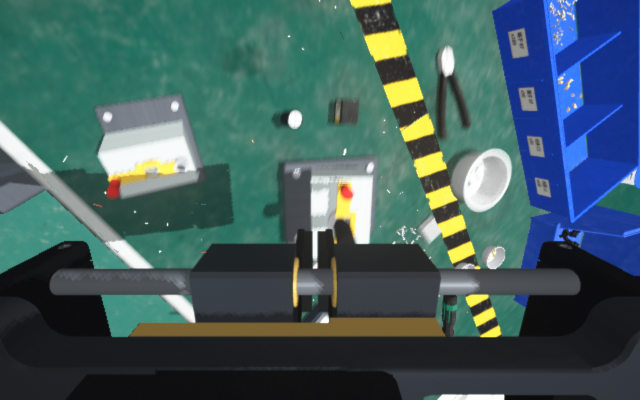

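The wrist view shows the pin top at (347,191), the handle partly hidden at (345,232), and the closed finger tips at (315,235). Now a check of the pin ray against the plan.

```bash
python3 - <<'E'
from h import *
import pickle;s=pickle.load(open("s1.pkl","rb"))
im=cv2.imread("pics/w1.png").astype(int);m=(im[:,:,2]>150)&(im[:,:,1]<70)&(im[:,:,0]<70);m[:,:300]=0;m[240:]=0
ys,xs=np.nonzero(m);print(xs.min(),xs.max(),ys.min(),ys.max(),len(xs))
for q,c in [((xs.mean(),ys.mean()),32),((347,188),39)]:
    o,d=ray("wrist",q,s);t=((M+c/1000*Z-o)@Z)/(d@Z);print(loc(o+t*d))
for a,b in((291,172),(374,167)): print(plane(ray("wrist",(a,b),s),.018))
E
```

```text
341 345 186 191 18
[-1.4331 47.0904 32.    ]
[ 1.3749 49.1481 39.    ]
[ 0.492  -0.3167  0.018 ]
[ 0.5894 -0.374   0.018 ]
```

>>> play_rows(
  plan=[
    [[0.06, -0.02, -0.28, 0.0003, 0, 0, -1], [0.06, -0.02, -0.28, 0.0003, 0, 0, -1], [0.06, -0.02, -0.28, 0.0003, 0, 0, -1], [0.06, -0.02, -0.28, 0.0003, 0, 0, -1], [0.09, -0.05, -0.28, 0, 0, 0, -1], [0.09, -0.05, -0.28, 0, 0, 0, -1], [0.09, -0.05, -0.28, 0, 0, 0, -1], [0.09, -0.05, -0.28, 0, 0, 0, -1], [0, 0, 0, 0, 0, 0, -1], [0, 0, 0, 0, 0, 0, -1]],
  ],
)

```text
time_s: 2.35
position: [0.4879, -0.3228, 0.0802]
tcp_rot: [[0.497, 0.815, 0.297], [0.868, -0.468, -0.168], [0.002, 0.341, -0.94]]
force: [0.3, 0.2, -0.8]
opening: 0.004
```

```bash
python3 - <<'E'
from h import *
st();go(-35,40,16)
a=capture("scene")[150:250,290:423];b=capture("side")[120:220,250:383]
f=lambda i:cv2.resize(i,(400,300),interpolation=cv2.INTER_CUBIC)
cv2.imwrite("pics/c2.png",np.hstack([f(a),f(b)])[:,:,::-1])
E
```

```text
2.35 loc [-35.1346  39.2108  15.681 ] F [ 0.2733  0.2411 -0.7631] open 0.003930411850501325 roterr [-0.1001  0.0015  0.1278]
to [ 0.4883 -0.3221  0.0806] units [0.0081 0.0135 0.0069] n 0.017236992335146816 rot [-0.0006  0.      0.0007] n 0.018902925179557502
```

View pics/c2.png

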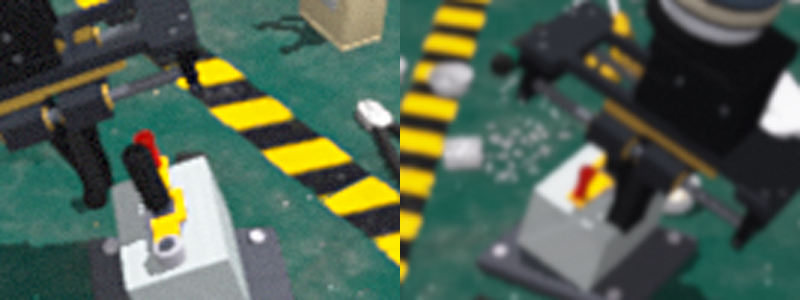

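Both views show the closed fingers just in front of the pin and in line with it, with the handle clear. Starting the push.

>>> play_rows(
  plan=[
    [[0.121, -0.066, 0.05, 0, 0, 0, -1], [0.121, -0.066, 0.05, 0, 0, 0, -1], [0.121, -0.066, 0.05, 0, 0, 0, -1], [0.121, -0.066, 0.05, 0, 0, 0, -1], [0.121, -0.066, 0.05, 0, 0, 0, -1], [0.121, -0.066, 0.05, 0, 0, 0, -1], [0.08, -0.097, 0.043, 0, 0, 0, -1], [0.08, -0.097, 0.043, 0, 0, 0, -1], [0.08, -0.097, 0.043, 0, 0, 0, -1], [0.08, -0.097, 0.043, 0, 0, 0, -1], [0, 0, 0, 0, 0, 0, -1]],
  ],
)

```text
time_s: 3.55
position: [0.5412, -0.3635, 0.1046]
tcp_rot: [[0.498, 0.814, 0.299], [0.867, -0.468, -0.171], [0.001, 0.344, -0.939]]
force: [0.6, -0.2, -0.6]
opening: 0.002
```

```bash
python3 - <<'E'
from h import *
st();go(53,11,16);go(66,-9.5,16)
E
```

```text
3.55 loc [35.6228 30.2661 15.8371] F [ 0.5598 -0.1602 -0.5853] open 0.001950696350165884 roterr [0.034  0.1173 0.1615]
to [ 0.5458 -0.3883  0.1107] units [ 0.0918 -0.496   0.1219] n 0.5189122495456379 rot [0.0002 0.0007 0.0009] n 0.023578070148723318
to [ 0.5462 -0.4122  0.1151] units [ 0.1009 -0.9731  0.2109] n 1.0008277805801045 rot [0.0002 0.0007 0.0009] n 0.023578070148723318
```

>>> play_rows(
  plan=[
    [[0.023, -0.124, 0.03, 0, 0, 0, -1], [0.023, -0.124, 0.03, 0, 0, 0, -1], [0.023, -0.124, 0.03, 0, 0, 0, -1], [0.023, -0.124, 0.03, 0, 0, 0, -1], [0.002, -0.119, 0.022, 0, 0, 0, -1], [0.002, -0.119, 0.022, 0, 0, 0, -1], [0.002, -0.119, 0.022, 0, 0, 0, -1], [0.002, -0.119, 0.022, 0, 0, 0, -1], [0, 0, 0, 0, 0, 0, -1]],
  ],
)

```text
time_s: 4.45
position: [0.5444, -0.411, 0.1139]
tcp_rot: [[0.498, 0.815, 0.296], [0.867, -0.469, -0.168], [0.002, 0.341, -0.94]]
force: [0.1, -0.2, -0.4]
opening: 0.003
```

```bash
python3 - <<'E'
from h import *
st();go(66,5,16)
a=capture("scene")[150:250,290:423];b=capture("side")[120:220,250:383]
f=lambda i:cv2.resize(i,(400,300),interpolation=cv2.INTER_CUBIC)
cv2.imwrite("pics/c3.png",np.hstack([f(a),f(b)])[:,:,::-1])
E
```

```text
4.45 loc [63.5599 -9.3983 15.5671] F [ 0.105  -0.2151 -0.4473] open 0.0032047069977381454 roterr [-0.1345 -0.0239  0.1866]
to [ 0.5534 -0.3996  0.1151] units [0.1799 0.2289 0.0248] n 0.29219987391681107 rot [-0.0007 -0.0001  0.001 ] n 0.026934624780407156
```

View pics/c3.png

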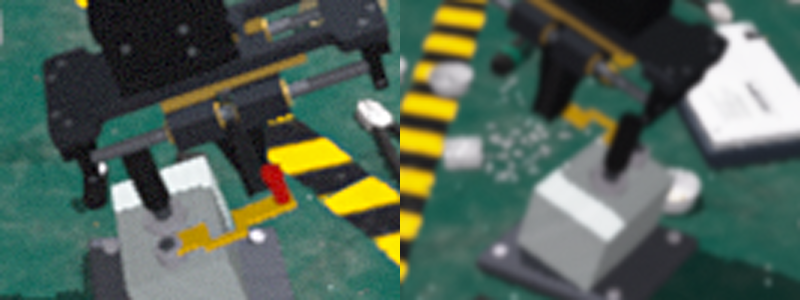

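The catch has been swung to the back, to about 1.4 rad. The stand's screws are at the same pixels, so it hasn't moved. Next I back off, rise and go over the handle with the jaws part open.

>>> play_rows(
  plan=[
    [[0.119, 0.208, 0, 0, 0, 0, -1], [-0.104, 0.059, 0.329, 0, 0, 0, -1], [-0.104, 0.059, 0.329, 0, 0, 0, -1], [-0.104, 0.059, 0.329, 0, 0, 0, 0.3], [-0.104, 0.059, 0.329, 0, 0, 0, 0.3], [-0.212, 0.109, -0.087, 0, 0, 0, 0.3], [-0.212, 0.109, -0.087, 0, 0, 0, 0.3], [-0.212, 0.109, -0.087, 0, 0, 0, 0.3], [-0.212, 0.109, -0.087, 0, 0, 0, 0.3], [-0.212, 0.109, -0.087, 0, 0, 0, 0.3], [0, 0, 0, 0, 0, 0, 0.3]],
  ],
)

```text
time_s: 5.65
position: [0.4772, -0.3597, 0.1583]
tcp_rot: [[0.497, 0.815, 0.297], [0.868, -0.468, -0.168], [0.002, 0.341, -0.94]]
force: [-0.1, -0.2, 0.3]
opening: 0.615
```

```bash
python3 - <<'E'
from h import *
st();go(0,0,29)
s=read_state();im=capture("wrist");cv2.imwrite("pics/w2.png",cv2.resize(im[150:350,200:460],None,fx=3,fy=3)[:,:,::-1])
import pickle;pickle.dump(s,open("s2.pkl","wb"))
K=camera_params("wrist")
Mt=np.array(K["mount"])
for p in [(0,0,62),(0,0,20),(0,-34,8)]:
    q=np.array(s["tcp_rot"]).T@(P(*p)-s["position"]);c=np.linalg.inv(Mt)@np.append(q,1);u=K["intrinsics"]@c[:3];print(p,u[:2]/u[2])
E
```

```text
5.65 loc [ 0.0454  1.8708 86.0205] F [-0.0972 -0.1935  0.2767] open 0.614835317633538 roterr [-0.1235  0.0047  0.1024]
to [ 0.4932 -0.371   0.1048] units [ 0.3195 -0.2253 -1.0719] n 1.1410242119186063 rot [-0.0007  0.      0.0006] n 0.018694091189814424
(0, 0, 62) [315.7353 232.1916]
(0, 0, 20) [315.5997 211.8429]
(0, -34, 8) [315.6487 242.6534]
```

View pics/w2.png

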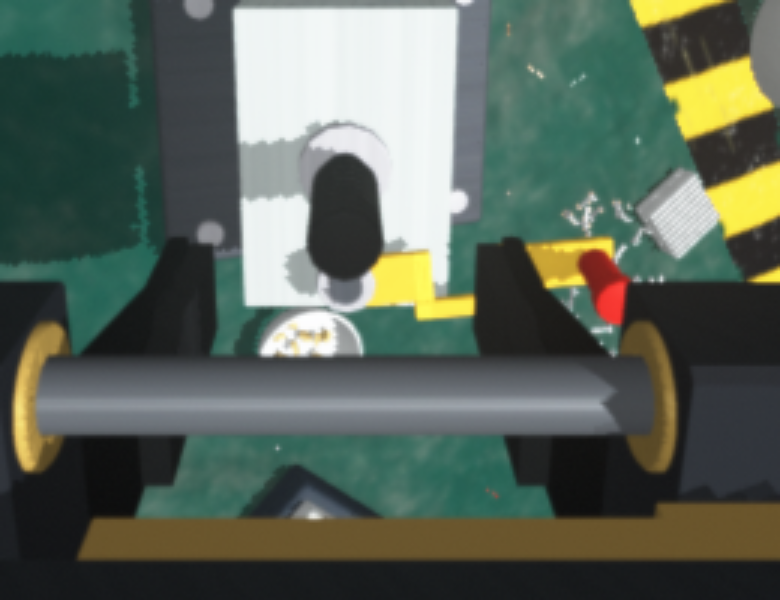

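The handle top is at (315,233), against a predicted (315.7,232). The jaws are centred on it, and the catch arm points straight back, off the collar. Descending now, then gripping.

>>> play_rows(
  plan=[
    [[0.053, -0.037, -0.179, -0.0001, 0, 0.0001, 0.3], [0.053, -0.037, -0.179, -0.0001, 0, 0.0001, 0.3], [0.053, -0.037, -0.179, -0.0001, 0, 0.0001, 0.3], [0.053, -0.037, -0.179, -0.0001, 0, 0.0001, 0.3], [0.053, -0.037, -0.179, -0.0001, 0, 0.0001, 0.3], [0.053, -0.037, -0.179, -0.0001, 0, 0.0001, 0.3], [0, 0, 0, 0, 0, 0, 0.3], [0, 0, 0, 0, 0, 0, 0.3]],
  ],
)

```text
time_s: 6.5
position: [0.4935, -0.3724, 0.1044]
tcp_rot: [[0.496, 0.816, 0.297], [0.868, -0.466, -0.17], [-0.0, 0.343, -0.939]]
force: [0.5, -1.2, -0.5]
opening: 0.648
```

```bash
python3 - <<'E'
from h import *
st();go(0,0,29)
E
```

```text
6.5 loc [ 0.7858 -1.0507 28.3644] F [ 0.5246 -1.2281 -0.5456] open 0.6483701641931782 roterr [0.0288 0.0227 0.0181]
to [ 0.4932 -0.371   0.1048] units [-0.0062  0.0277  0.0066] n 0.029158501272160884 rot [0.0002 0.0001 0.0001] n 0.004764745899129608
```

>>> play_rows(
  plan=[
    [[-0.006, 0.02, 0, 0, 0, 0, 0], [0, 0, 0, 0, 0, 0, -0.2], [0, 0, 0, 0, 0, 0, -0.4], [0, 0, 0, 0, 0, 0, -0.5], [0, 0, 0, 0, 0, 0, -0.55], [0, 0, 0, 0, 0, 0, -0.6], [0, 0, 0, 0, 0, 0, -0.7], [0, 0, 0, 0, 0, 0, -0.8], [0, 0, 0, 0, 0, 0, -1], [0, 0, 0, 0, 0, 0, -1]],
  ],
)

```text
time_s: 7.5
position: [0.4931, -0.3713, 0.1049]
tcp_rot: [[0.496, 0.816, 0.298], [0.869, -0.465, -0.17], [-0.0, 0.343, -0.939]]
force: [-0.9, -0.6, 0.3]
opening: 0.196
```

```bash
python3 - <<'E'
from h import *
st();s=read_state();f=s["force"];print("Fl",f@X,f@Y,f@Z,s["moment"])
E
```

```text
7.5 loc [ 0.1345 -0.3292 29.0585] F [-0.907  -0.6343  0.2676] open 0.19603096625067945 roterr [0.0484 0.0349 0.0127]
Fl -0.35350239496190916 -1.0004046363415326 0.4133885506544146 [ 0.1187  0.263  -0.0357]
```

Gripped at 17 mm with about 1 N of side force. Pulling 10 mm along the bore first, as a test.

>>> play_rows(
  plan=[
    [[-0.0119, 0.0068, 0.0376, 0, 0, 0, -1], [-0.0119, 0.0068, 0.0376, 0, 0, 0, -1], [-0.0119, 0.0068, 0.0376, 0, 0, 0, -1], [-0.0119, 0.0068, 0.0376, 0, 0, 0, -1], [-0.0119, 0.0068, 0.0376, 0, 0, 0, -1], [0, 0, 0, 0, 0, 0, -1]],
  ],
)

```text
time_s: 8.1
position: [0.4903, -0.3698, 0.1146]
tcp_rot: [[0.496, 0.816, 0.298], [0.868, -0.465, -0.171], [-0.001, 0.344, -0.939]]
force: [-0.5, -0.6, -1.3]
opening: 0.2
```

```bash
python3 - <<'E'
from h import *
st();s=read_state();f=s["force"];print("Fl",f@X,f@Y,f@Z,s["moment"])
E
```

```text
8.1 loc [ 0.4988 -0.4249 39.3484] F [-0.4587 -0.5626 -1.2723] open 0.20017592943474297 roterr [0.0851 0.0654 0.0156]
Fl -0.5475946588822556 -0.7159830747385086 -1.1545930978507775 [0.1118 0.1953 0.0129]
```

>>> play_rows(
  plan=[
    [[-0.0119, 0.0068, 0.0376, 0, 0, 0, -1], [-0.0119, 0.0068, 0.0376, 0, 0, 0, -1], [-0.0119, 0.0068, 0.0376, 0, 0, 0, -1], [-0.0119, 0.0068, 0.0376, 0, 0, 0, -1], [-0.0119, 0.0068, 0.0376, 0, 0, 0, -1], [-0.0119, 0.0068, 0.0376, 0, 0, 0, -1], [-0.0119, 0.0068, 0.0376, 0, 0, 0, -1], [-0.0119, 0.0068, 0.0376, 0, 0, 0, -1], [0, 0, 0, 0, 0, 0, -1], [0, 0, 0, 0, 0, 0, -1]],
  ],
)

```text
time_s: 9.1
position: [0.4855, -0.3671, 0.1294]
tcp_rot: [[0.496, 0.816, 0.298], [0.868, -0.465, -0.171], [-0.001, 0.343, -0.939]]
force: [0.8, -0.5, -1.9]
opening: 0.199
```

```bash
python3 - <<'E'
from h import *
st();s=read_state();f=s["force"];print("Fl",f@X,f@Y,f@Z,s["moment"])
A=capture("scene");B=capture("side")
f=lambda i:cv2.resize(i,(400,300),interpolation=cv2.INTER_CUBIC)
cv2.imwrite("pics/c4.png",np.hstack([f(A[185:275,300:420]),f(B[135:225,270:390])])[:,:,::-1])
for n,i in(("scene0",A),("side0",B)):
    o=cv2.imread(f"pics/{n}.png")[:,:,::-1];R=(slice(220,262),slice(318,392)) if n=="scene0" else (slice(190,226),slice(272,350))
    print(n,cv2.phaseCorrelate(*[np.float64(cv2.cvtColor(np.ascontiguousarray(k[R]),cv2.COLOR_RGB2GRAY)) for k in(o,i)]))
E
```

```text
9.1 loc [ 0.3555 -0.3891 55.1217] F [ 0.7884 -0.5441 -1.9077] open 0.19895732774563568 roterr [0.0691 0.0543 0.0185]
Fl 0.24441120978419964 -0.08194849836800985 -2.1190532616929683 [0.0948 0.176  0.0045]
scene0 ((0.5318054304262319, 0.6850354081831398), 0.7597215759681302)
side0 ((-0.13362687654034033, 0.16694568335618598), 0.8531171335590885)
```

View pics/c4.png

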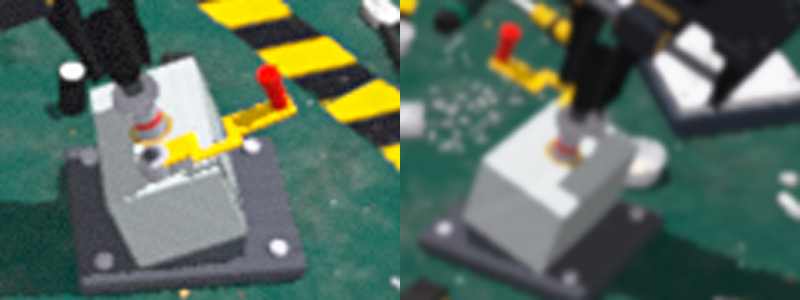

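The red ring shows above the bore at scene crop (150,124) and no blue is visible. The stand's screws are within about 0.4 px of where they started, and the forces are low. Handing in.

```bash
python3 -c "
from rig import *
print(hand_in())"
```

```text
the job is handed in; nothing more can be done
None
```

The job is done and handed in at about 9 s of robot time, with the gripper still holding the gauge.

- **Catch:** I pushed the yellow catch round with closed fingers until its arm pointed to the stand's back, about 1.4–1.5 rad as judged from the pictures and the push path.
- **Gauge:** I gripped the handle in line with the bore and drew it out 26 mm by the arm's own reading.

**Last checks:**
- The red ring is in view above the block in both the scene and side cameras, and no blue is visible.
- The force was about 2 N along the bore and under 0.3 N sideways, so there was no sign of jamming.
- The stand's screws are within about 0.4 px of where they started in the scene camera.
- The arm did not go near the small parts. I saw the capacitor standing as before in the last picture, but did not measure any of them again.

**Checks that disagreed:**
- An early wrist-camera fix put the pin about 8 mm off the two fixed cameras. I trusted the fixed cameras, and a closer wrist view of the handle then agreed within about 1 px.
- An image comparison of the scene view showed a shift of about 0.5–0.7 px. I put this down to the moved catch and shadows, as the screws did not show it and the side view's shift was under 0.2 px.

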